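Lay the motors in the shipping cradle

ROBOT

A 7-joint arm with a two-finger parallel gripper is mounted at the origin on the work surface. World frame = base frame: x ahead of the robot, y to its left, z up, the work surface at z = 0. Lengths are in m, angles in rad, forces in N, time in s.
With the tool pointing down it reaches from about 0.425 to 0.95 m from the base axis. Payload 4.7 kg.
Tool frame: the origin (TCP) lies on the centre line of the jaws, within the pads' length; the fingertips stand robot.nose_length ahead of it and the grasp point (between the pads) lies 8 mm behind it (robot.nose_length is the distance from the TCP to the fingertips, in m); z points along the fingers, y is the line along which they close (so a half turn about z gives the same grasp; the last joint's range is limited). The gripper opens to 85 mm and grips with 20 to 120 N. Pads are 22 mm wide; open, the fingers measure 114 mm over their backs; the gripper's body (76 mm by 85 mm) begins 54 mm behind the grasp point. The pads swing forward as they close: fully open they stand 13 mm farther back than shut.
Start: joints at [-1.171, 0.469, -0.049, 1.532, 0.024, 1.141, -0.082], TCP at [0.281, 0.614, 0.242] pointing down, gripper open.
Joint ranges: [-2.59, 2.59], [-0.33, 1.99], [-1.39, 1.29], [0.1, 2.45], [-1.04, 4.18], [0.21, 1.99], [-2.66, 2.66]. Speed limits (rad/s): [2.57, 2.57, 3.14, 3.14, 3.14, 3.14, 3.14].

INTERFACE

Orientations are given as [roll, pitch, yaw] about the fixed x, y, z axes, in that order (R = Rz(yaw) Ry(pitch) Rx(roll)).
In Python, from plant import robot gives the robot as it stands. Calls block until the motion is done:
- robot.goto(position, orientation): joint-space move of the TCP to a pose.
- robot.move_straight(position, vel=0.15, attitude=None, contact_N=None): straight line of the TCP; attitude=None keeps the orientation; vel is the mean speed in m/s. With contact_N (N) it stops when the force on the tool has changed by that much, and returns True; else False.
- robot.move_joints(angles): joint-space move.
- robot.grip(opening, strength=None): opening from 0.0 (shut) to 1.0 (fully open); strength is the grip in N (None keeps the last); returns when the fingers have stopped.
- robot.sleep(seconds).
- robot.inverse_kinematics(position, orientation): joint angles nearest the present ones, or None.
- robot.sense(): the state.
- robot.grab_frame(name): name is "side" or "top"; returns a dict with "image" (400x640x3 uint8, red, green, blue), "range_z" (400x640 float32, m along the optical axis (not along the pixel's ray), 0 where there is no reading), "fx", "fy", "cx", "cy" (pixels), "dist_coeffs" ([k1, k2, p1, p2, k3] as OpenCV has them; the pictures are not rectified), "R" (3x3) and "t" (3): a world point X has camera coordinates R X + t. Camera axes: x right, y down, z forward; pixel columns grow to the right and rows downward; lengths in m; the calibration is good to about 2 mm. A picture is of the moment at which its call begins.
A pose or a line that the arm cannot do raises robot.IKError and nothing moves.
- robot.close_job(): hands the job in; it is judged then, once.
The state is a dict: "t": time; "joint_pos": joint angles; "joint_velocities": joint speeds; "effort": joint torques, N m; "tcp_pos": TCP position; "tcp_rot": TCP orientation; "wrist_force": force on the tool from outside, world axes, zero at the start; "torque": the same for the moment, N m; "opening": opening from 0.0 (shut) to 1.0 (fully open); "gripper_force": force on a finger pad.
Only numpy, scipy, OpenCV 4.12 (cv2) and the standard library are available. Lean on these libraries where they do the work, as an engineer would, in place of code of your own. Each camera call takes 0.05 s, during which the arm holds its last target. There are 200 camera calls.

TASK

First swing the cradle's keeper bar wide open by its red grip and clear the cradle: put each steel setting block back, upright, into the tray of its own colour. Then gently lay every standing motor on its side in the cradle, one to a nest, the square flange hanging just outside the saddles at the yellow-striped end, and finally swing the keeper bar fully down again over the motors. Leave everything else on the bench where it is.

Things in the scene. Friction and masses are not known exactly. Their poses are not given: they have to be found in the camera images.
- motor_a: Small motor: aluminium barrel 46 mm in diameter, square steel flange 66x66x10 mm at its foot, black cap at the other end; 130 mm long in all (flange 0-10, barrel 10-120, 34 mm wide end cap 120-130 mm), 0.6 kg, heaviest at the flange. Origin: centre of the flange's outer face; +z runs along the barrel to the capped end. Starts upright on its flange. May be absent.
- motor_b: Small motor: aluminium barrel 46 mm in diameter, square steel flange 66x66x10 mm at its foot, black cap at the other end; 130 mm long in all (flange 0-10, barrel 10-120, 34 mm wide end cap 120-130 mm), 0.6 kg, heaviest at the flange. Origin: centre of the flange's outer face; +z runs along the barrel to the capped end. Starts upright on its flange. May be absent.
- motor_c: Small motor: aluminium barrel 46 mm in diameter, square steel flange 66x66x10 mm at its foot, black cap at the other end; 130 mm long in all (flange 0-10, barrel 10-120, 34 mm wide end cap 120-130 mm), 0.6 kg, heaviest at the flange. Origin: centre of the flange's outer face; +z runs along the barrel to the capped end. Starts upright on its flange. May be absent.
- block_red: Setting block: upright steel block 50 x 36 mm (its x, y) and 64 mm tall with a red top, 0.35 kg. Origin: centre of its underside. Starts standing on the cradle's base plate in a nest between the two saddles, its 50 mm side along the cradle's x. May be absent.
- block_blue: Setting block: upright steel block 50 x 36 mm (its x, y) and 64 mm tall with a blue top, 0.35 kg. Origin: centre of its underside. Starts standing on the cradle's base plate in a nest between the two saddles, its 50 mm side along the cradle's x. May be absent.
- block_yellow: Setting block: upright steel block 50 x 36 mm (its x, y) and 64 mm tall with a yellow top, 0.35 kg. Origin: centre of its underside. Starts standing on the cradle's base plate in a nest between the two saddles, its 50 mm side along the cradle's x. May be absent.
- slot_red: Fixed open red tray, the home of the red setting block: outside 58 x 74 mm (its x, y), inside 52 x 68 mm, rim 18 mm above its underside, floor 3 mm thick. Origin: centre of its underside, which sits 10 mm above the table on a plywood board. The block fits with its 36 mm side along the tray's x and its 50 mm side along the tray's y.
- slot_blue: Fixed open blue tray, the home of the blue setting block: outside 58 x 74 mm (its x, y), inside 52 x 68 mm, rim 18 mm above its underside, floor 3 mm thick. Origin: centre of its underside, which sits 10 mm above the table on a plywood board. The block fits with its 36 mm side along the tray's x and its 50 mm side along the tray's y.
- slot_yellow: Fixed open yellow tray, the home of the yellow setting block: outside 58 x 74 mm (its x, y), inside 52 x 68 mm, rim 18 mm above its underside, floor 3 mm thick. Origin: centre of its underside, which sits 10 mm above the table on a plywood board. The block fits with its 36 mm side along the tray's x and its 50 mm side along the tray's y.
- cradle: Fixed green cradle; origin: centre of its underside on the table; x points to the yellow-striped end, on the robot's right (stripe at x=66 mm), y along the three nests, away from the robot. Base plate 150x330x12 mm. Nest: two black 90-degree V saddles 12 mm thick at x=-38 and +38 mm (64 mm free between), 60 mm wide and high. A laid motor: axis along x at z=62 mm, flange face at about x=65 mm.
- nest_1 (a point): Nest 1 of the cradle (y = -95 mm in the cradle's frame): the point midway between its saddles on the axis of a motor lying there, 62 mm above the table; axes as the cradle's.
- nest_2 (a point): Nest 2 of the cradle (y = 0 mm in the cradle's frame): the point midway between its saddles on the axis of a motor lying there, 62 mm above the table; axes as the cradle's.
- nest_3 (a point): Nest 3 of the cradle (y = 95 mm in the cradle's frame): the point midway between its saddles on the axis of a motor lying there, 62 mm above the table; axes as the cradle's.
- keeper (a joint): Hinge of the keeper, a U-shaped steel bail across the cradle. 0 = open (leaning 30 degrees outward, away from the nests), 1.571 = fully down over the motors. Hinge axis along the cradle's y at x=80, z=60 mm; the 12 mm crossbar is at x = 80 + 75 cos(60deg+q), z = 60 + 75 sin(60deg+q) mm. Stiff: stays where left; about 4 N moves it. Starts down.
- keeper_grip (a point): Middle of the keeper's red grip, a sleeve 18 mm in diameter and 46 mm long on the crossbar, at y = -47.5 mm in the cradle's frame, over the gap between nests 1 and 2; moves with the keeper.
- toothed_bar: Bystander: brass toothed bar 200 x 22 x 26 mm; leave alone.
- gear_ring: Bystander: dark steel ring 76 mm across, 18 mm high; leave alone.
- bush: Bystander: brass bush 44 mm across, 35 mm high; leave alone.
- carton: Bystander: cardboard carton 100 x 80 x 60 mm; leave alone.
- spanner: Bystander: spanner 170 mm long, lying flat; leave alone.
- oil_can: Bystander: red and yellow tin with a white cap, 60 mm across, 130 mm high; leave alone.
- driver: Bystander: screwdriver, lying flat; leave alone.

How it is judged:
On the way, in this order (a step that is already met when the one before it is completed fails the run):
1. the keeper bar is swung open (value of joint keeper below 0.5 rad), for 0.2 s.
2. every setting block stands in the tray of its own colour (horizontal distance between block_red and slot_red below 0.014 m and z of block_red in the frame of slot_red below 0.008 m and angle between each of block_red, block_blue, block_yellow's own z axis and vertical below 0.1 rad and linear speed of each of block_red, block_blue, block_yellow below 0.02 m/s and horizontal distance between block_blue and slot_blue below 0.014 m and z of block_blue in the frame of slot_blue below 0.008 m and horizontal distance between block_yellow and slot_yellow below 0.014 m and z of block_yellow in the frame of slot_yellow below 0.008 m), for 0.2 s.
3. every motor lies in a nest of the cradle, flange at the striped end (angle between motor_a's own z axis and vertical between 1.47 and 1.67 rad and angle between the z axis of each of motor_a, motor_b, motor_c and the x axis of cradle, either way round below 0.15 rad and x of motor_a in the frame of cradle between 0.056 and 0.084 m and z of motor_a in the frame of cradle between 0.055 and 0.069 m and (y of motor_a in the frame of nest_1 between -0.01 and 0.01 m or y of motor_a in the frame of nest_2 between -0.01 and 0.01 m or y of motor_a in the frame of nest_3 between -0.01 and 0.01 m) and linear speed of each of motor_a, motor_b, motor_c below 0.02 m/s and angle between motor_b's own z axis and vertical between 1.47 and 1.67 rad and x of motor_b in the frame of cradle between 0.056 and 0.084 m and z of motor_b in the frame of cradle between 0.055 and 0.069 m and (y of motor_b in the frame of nest_1 between -0.01 and 0.01 m or y of motor_b in the frame of nest_2 between -0.01 and 0.01 m or y of motor_b in the frame of nest_3 between -0.01 and 0.01 m) and angle between motor_c's own z axis and vertical between 1.47 and 1.67 rad and x of motor_c in the frame of cradle between 0.056 and 0.084 m and z of motor_c in the frame of cradle between 0.055 and 0.069 m and (y of motor_c in the frame of nest_1 between -0.01 and 0.01 m or y of motor_c in the frame of nest_2 between -0.01 and 0.01 m or y of motor_c in the frame of nest_3 between -0.01 and 0.01 m)), for 0.2 s.
4. the keeper bar is fully down (value of joint keeper above 1.42 rad), for 0.2 s.
At the end, for the whole second after the job is handed in: Blocks upright on the floor of their own trays (within 14 mm of centre); motors level in nests (axis within 10 mm and 0.15 rad of the nest line, height within 7 mm), flange face 56-84 mm from the cradle's middle, striped side; keeper past 1.42 rad; all at rest (all of step 2 and all of step 3 and value of joint keeper above 1.42 rad); the robot touches nothing.
It fails at once if a bystander is pushed more than 3 cm from its place (distance of any of toothed_bar, gear_ring, bush, carton, spanner, oil_can, driver from where it was at the start of the episode above 0.03 m).
It fails at once if a motor is dropped or slammed into the cradle (over 150 N) (contact force between any of motor_a, motor_b, motor_c and cradle above 150 N).
Of block_red, block_blue, block_yellow only 2 to 3 are there at a start; the rules pass over those that are not, and their reading is None.
Of motor_a, motor_b, motor_c only 2 to 3 are there at a start; the rules pass over those that are not, and their reading is None.
At some moment in a run one of motor_a, motor_b, motor_c may be knocked a few centimetres aside while the robot is not near it.
It also fails if it takes over 210 s, if anything falls off the work surface, if the arm or the gripper's body presses on something with over 40 N, if the wrist force passes 120 N, or if a joint passes its speed limit or range.

## Working session

There is one attempt and no reset: what is moved stays moved. The work goes in short steps, each a Python script; the robot and the scene stay as the last script left them, time stands still between calls to the robot, and variables do not carry over. Pictures are saved under pics/ and viewed, at most 14 in all, crops included, and the job is handed in when it is done.

```bash
ls; mkdir -p pics; python3 - <<'E'
from plant import robot
import cv2,numpy as np
print(robot.sense(), robot.nose_length)
for n in("top","side"):
    f=robot.grab_frame(n); cv2.imwrite(f"pics/{n}0.png",f["image"][:,:,::-1]); np.savez(f"{n}0.npz",**f)
    print(n,f["fx"],f["fy"],f["cx"],f["cy"],f["dist_coeffs"],f["R"],f["t"])
E
```

```text
pics
{'t': 0.0, 'joint_pos': array([-1.17091347,  0.4694365 , -0.04859518,  1.53369703,  0.02407251,
        1.14100587, -0.08229835]), 'joint_velocities': array([ 0.00014034,  0.00114104,  0.00103544, -0.00331007,  0.00013138,
       -0.000264  , -0.00016359]), 'effort': array([ 5.04348336e-04, -5.10313475e+01, -4.62867517e-02, -2.37709343e+01,
        1.07615176e-02,  7.63933029e-03, -3.33227355e-06]), 'tcp_pos': array([0.28038773, 0.61338511, 0.24126342]), 'tcp_rot': array([-3.13963087e+00,  4.77599028e-05,  2.71283192e+00]), 'wrist_force': array([0.58542412, 0.93299805, 1.16987822]), 'torque': array([-0.04622374, -0.01789354, -0.03490981]), 'gripper_force': 0.0, 'opening': 0.9999028270868328} 0.011
top 439.4433649910007 439.4433649910007 316.35436421253263 196.05107318926684 [-0.05931867  0.          0.          0.          0.        ] [[ 0.01981627 -0.9997572   0.00963573]
 [-0.99874863 -0.02023707 -0.04573448]
 [ 0.04591838 -0.00871738 -0.99890716]] [0.01948626 0.54092693 1.63511304]
side 495.46756959374915 495.46756959374915 328.23744514961066 197.6192785086649 [0.00256228 0.         0.         0.         0.        ] [[ 0.86397158 -0.50300022 -0.02332139]
 [-0.30014434 -0.4772453  -0.82592391]
 [ 0.40430988  0.72057457 -0.56329904]] [-0.46119438  0.27351966  1.28800593]
```

View pics/top0.png

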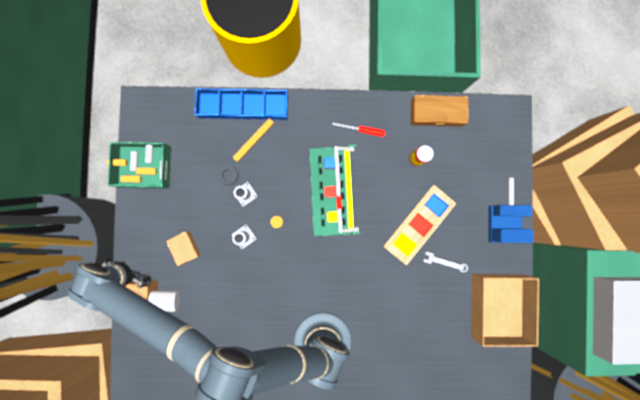

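View pics/side0.png

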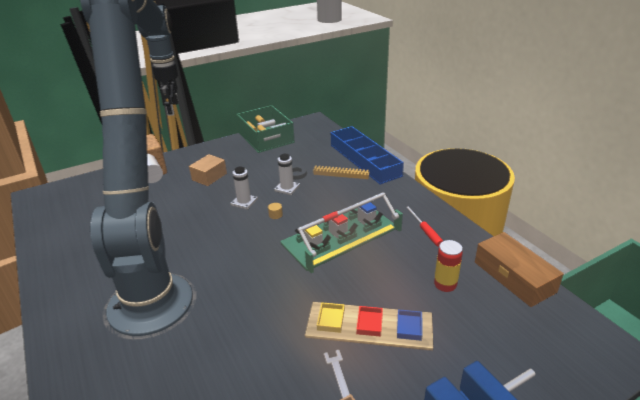

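The top view shows the cradle at (333,190), with blocks blue, red and yellow running from far to near and the keeper down. The trays are at (437,205), (421,224) and (404,243). Two motors stand at (245,192) and (242,236). The arm may hide a third object near (165,300). The side view agrees with this.

```bash
cat > h.py <<'E'
import cv2,numpy as np
def K(f): return np.array([[f["fx"],0,f["cx"]],[0,f["fy"],f["cy"]],[0,0,1]],float)
def cast(f,px,z):
    "pixels -> world points on the plane z"
    u=cv2.undistortPoints(np.float64(px).reshape(-1,1,2),K(f),np.float64(f["dist_coeffs"])).reshape(-1,2)
    d=np.c_[u,np.ones(len(u))]@f["R"]; c=-f["R"].T@f["t"]
    return c+d*((z-c[2])/d[:,2])[:,None]
def mask(f,lo,hi):
    return cv2.inRange(cv2.cvtColor(f["image"],cv2.COLOR_RGB2HSV),lo,hi)
COL=dict(red=[((0,150,90),(6,255,255)),((174,150,90),(180,255,255))],blue=[((100,130,70),(125,255,255))],yellow=[((22,140,110),(33,255,255))],green=[((65,80,40),(90,255,255))])
def cmask(f,c): return sum(mask(f,*r) for r in COL[c])
def cloud(f):
    "world xyz of every pixel"
    h,w=f["range_z"].shape; g=np.stack(np.meshgrid(np.arange(w),np.arange(h)),-1).reshape(-1,1,2).astype(float)
    u=cv2.undistortPoints(g,K(f),np.float64(f["dist_coeffs"])).reshape(-1,2)
    return ((np.c_[u,np.ones(len(u))]*f["range_z"].reshape(-1,1)-f["t"])@f["R"]).reshape(h,w,3)
def comps(m,amin=15):
    n,l,s,c=cv2.connectedComponentsWithStats(m,connectivity=8)
    return [(s[i,4],c[i],l==i) for i in range(1,n) if s[i,4]>=amin]
E
python3 - <<'E'
from h import *
np.set_printoptions(precision=4,suppress=True)
for n in("top","side"):
    f=dict(np.load(n+"0.npz")); W=cloud(f)
    box=(W[...,0]>.25)&(W[...,0]<.85)&(W[...,1]>-.5)&(W[...,1]<.5)&(f["range_z"]>0)
    for c in COL:
        for a,ct,m in comps(cmask(f,c)*box.astype(np.uint8)):
            z=np.median(W[m][:,2]); px=np.argwhere(m)[:,::-1]
            P=cast(f,px,z); r=cv2.minAreaRect(np.float32(P[:,:2]*1000))
            print(n,c,a,ct,"z",z.round(4),"cen",P[:,:2].mean(0),"rect",np.round(r[0],1),np.round(r[1],1),round(r[2],1))
E
```

```text
top red 182 [371.5824 130.8791] z 0.0235 cen [ 0.7895 -0.1725] rect [ 789.8 -171.9] [98.9 27.6] 80.0
top red 86 [329.7442 191.1047] z 0.0766 cen [ 0.5563 -0.017 ] rect [556.7 -17.9] [28.9 36. ] 1.2
top red 56 [338.9643 202.0893] z 0.1135 cen [ 0.5161 -0.0488] rect [515.7 -48.8] [42.4 18.2] 6.2
top red 266 [420.6316 224.5075] z 0.0152 cen [ 0.4413 -0.3631] rect [ 441.1 -362.5] [71.1 53.7] 51.9
top blue 488 [240.3934 115.4119] z 0.0458 cen [0.8328 0.3186] rect [836.8 317.1] [343.4  33. ] 89.8
top blue 109 [328.8899 162.1193] z 0.0764 cen [ 0.6613 -0.012 ] rect [661.7 -12.4] [36.4 36.2] 1.2
top blue 254 [436.3819 204.8858] z 0.0153 cen [ 0.5162 -0.4222] rect [ 516.3 -422.2] [69.  53.2] 50.7
top yellow 278 [252.7338 139.5647] z 0.0235 cen [0.7471 0.273 ] rect [747.9 272.5] [ 21.  194.1] 48.7
top yellow 362 [348.9254 188.7238] z 0.014 cen [ 0.5705 -0.0913] rect [570.  -91.5] [286.7  18. ] 4.2
top yellow 54 [414.0741 158.9444] z 0.0614 cen [ 0.6818 -0.3253] rect [ 680.6 -326.3] [51.  21.7] 31.7
top yellow 97 [331.6392 216.4639] z 0.0767 cen [ 0.4651 -0.0255] rect [465. -25.] [32.3 32.4] 1.
[... 1429 characters left out ...]
50.941  244.7246] z 0.0133 cen [ 0.5612 -0.0887] rect [569.7 -88. ] [286.9  14.6] 4.0
side yellow 104 [313.8077 230.5769] z 0.0758 cen [ 0.4629 -0.0443] rect [463.6 -44.1] [35.4 37. ] 2.5
side yellow 367 [446.564  274.0109] z 0.0592 cen [ 0.6744 -0.3622] rect [ 676.4 -360.4] [79.5 56.6] 43.4
side yellow 491 [331.2016 314.9511] z 0.0143 cen [ 0.373  -0.2914] rect [ 372.5 -289.4] [75.6 57.9] 51.5
side green 63 [384.6667 221.0476] z 0.0119 cen [ 0.7098 -0.0459] rect [706.7 -41.5] [45.1 37.8] 83.6
side green 378 [296.2831 248.119 ] z 0.0127 cen [ 0.4167 -0.0171] rect [424.2 -26.9] [ 57.8 134.9] 1.8
side green 34 [321.3824 253.6471] z 0.013 cen [ 0.4665 -0.0775] rect [468.5 -77.1] [63.3  8.5] 2.9
```

```bash
cat > m.py <<'E'
import numpy as np
from plant import robot
from scipy.spatial.transform import Rotation as Ro
from h import *
YA=np.radians(4.1); O=np.array([.5635,-.024,0])
CX=np.array([np.sin(YA),-np.cos(YA),0]); CY=np.array([np.cos(YA),np.sin(YA),0]); Z=np.array([0,0,1.])
def C(x,y,z): return O+CX*x+CY*y+Z*z     # cradle frame (m) -> world
def ori(tz,ty):
    "rpy with tool z along tz and closing line along ty"
    tz=tz/np.linalg.norm(tz); ty=ty-tz*(ty@tz); ty/=np.linalg.norm(ty)
    return Ro.from_matrix(np.c_[np.cross(ty,tz),ty,tz]).as_euler("xyz")
def best(p,tz,ty):
    "the half turn that moves the joints least"
    q0=robot.sense()["joint_pos"]; c=[]
    for s in(1,-1):
        o=ori(tz,s*ty); q=robot.inverse_kinematics(p,o)
        if q is not None: c.append((np.abs(np.asarray(q)-q0).max(),o,q))
    if not c: raise robot.IKError("none")
    return min(c,key=lambda k:k[0])[1:]
def snap(n,name=None):
    f=robot.grab_frame(n)
    if name: cv2.imwrite(f"pics/{name}.png",f["image"][:,:,::-1])
    return f
def st():
    s=robot.sense(); print("t %.1f tcp %s F %s open %.3f gf %.0f"%(s["t"],s["tcp_pos"].round(4),s["wrist_force"].round(1),s["opening"],s["gripper_force"])); return s
def grip_pt(q): return C(.08+.075*np.cos(np.pi/3+q),-.0475,.06+.075*np.sin(np.pi/3+q))
E
python3 - <<'E'
from m import *
p=robot.sense()["tcp_pos"]
robot.move_straight(p+[0,0,.08],vel=.3)
g=grip_pt(1.49); o,q=best(g+[0,0,.12],-Z,CX); print(g,np.round(q,2))
robot.goto(g+[0,0,.12],o); robot.grip(.65,30); st()
robot.move_straight(g-[0,0,.008],vel=.12,contact_N=8); s=st()
robot.grip(0,25); s=st(); t0=snap("top","top1"); np.savez("top1.npz",**t0)
for q in np.linspace(1.49,.05,13)[1:]:
    robot.move_straight(grip_pt(q)-[0,0,.008],vel=.12)
s=st(); robot.grip(.65); robot.move_straight(s["tcp_pos"]+[0,0,.13],vel=.2); st()
E
```

```text
[ 0.517429   -0.04563588  0.10261983] [-0.62  0.28  0.77  1.96 -0.24  0.99 -1.24]
t 3.4 tcp [ 0.5175 -0.0455  0.2226] F [-0.8 -0.3 -0.4] open 0.652 gf 0
t 4.7 tcp [ 0.518  -0.0458  0.0953] F [0.6 0.5 0.6] open 0.648 gf 0
t 5.1 tcp [ 0.5177 -0.0453  0.095 ] F [-0.2  1.3  4.4] open 0.198 gf 24
t 8.1 tcp [ 0.5244 -0.1411  0.1182] F [ 4.2  3.7 -2.7] open 0.196 gf 25
t 9.4 tcp [ 0.5237 -0.1407  0.2472] F [-0.6 -0.9 -0.9] open 0.647 gf 0
```

```bash
python3 - <<'E'
from m import *
np.set_printoptions(precision=4,suppress=True)
p=np.array([.45,-.36,.28]); TX=np.array([np.cos(-.674),np.sin(-.674),0])
o,q=best(p,-Z,TX); robot.goto(p,o); st()
for n in("top","side"):
    f=snap(n,n+"2"); np.savez(n+"2.npz",**f); W=cloud(f)
    box=(W[...,0]>.25)&(W[...,0]<.85)&(W[...,1]>-.2)&(W[...,1]<.6)&(f["range_z"]>0)
    for c in("red","blue","yellow","green"):
        for a,ct,m in comps(cmask(f,c)*box.astype(np.uint8)):
            z=np.median(W[m][:,2]); P=cast(f,np.argwhere(m)[:,::-1],z); r=cv2.minAreaRect(np.float32(P[:,:2]*1000))
            print(n,c,a,ct,"z",z.round(4),"cen",P[:,:2].mean(0),"rect",np.round(r[0],1),np.round(r[1],1),round(r[2],1))
    # motors: dark cap tops at z=.13
    b=((W[...,2]>.118)&(W[...,2]<.15)&(W[...,1]>.1)&(W[...,0]>.2)&(W[...,0]<.9)).astype(np.uint8)
    for a,ct,m in comps(b,8):
        P=cast(f,np.argwhere(m)[:,::-1],.13); print(n,"high",a,ct,P.mean(0),np.median(W[m][:,2]))
E
```

```text
t 10.5 tcp [ 0.4504 -0.3589  0.279 ] F [-0.1  0.3 -0.1] open 0.652 gf 0
top red 145 [369.0345 130.3241] z 0.0246 cen [ 0.7912 -0.1627] rect [ 791.2 -162.1] [78.5 27.5] 81.8
top red 116 [331.1466 190.9569] z 0.0781 cen [ 0.5568 -0.022 ] rect [558.5 -21.5] [32.5 43.3] 1.2
top red 66 [366.4545 200.6667] z 0.1327 cen [ 0.5224 -0.1432] rect [ 522.9 -143.4] [38.4 17.5] 0.9
top blue 494 [240.4089 115.4028] z 0.0454 cen [0.8329 0.3186] rect [836.9 318.6] [346.4  33. ] 89.8
top blue 158 [331.0127 162.1456] z 0.0765 cen [ 0.6613 -0.0197] rect [661.9 -19.7] [36.4 50.8] 1.2
top yellow 278 [252.5072 139.7806] z 0.0232 cen [0.7463 0.2739] rect [747.2 273.4] [ 20.7 196.4] 48.8
top yellow 379 [348.8918 189.0712] z 0.0138 cen [ 0.5693 -0.0912] rect [566.3 -91.3] [301.3  18.4] 4.0
top yellow 142 [334.0141 216.3099] z 0.0776 cen [ 0.4658 -0.034 ] rect [465.2 -35.8] [32.3 53.9] 1.1
top yellow 95 [276.1895 221.4947] z 0.0362 cen [0.4425 0.1766] rect [440.7 177.3] [36.8 36.8] 1.3
top green 279 [165.2437 164.6989] z 0.0622 cen [0.6419 0.5864] rect [640.6 589.6] [ 39.9 162.1] 89.6
top green 2368 [327.3319 1
[... 1332 characters left out ...]
8  -0.0461] rect [709.9 -45.4] [41.1 19.8] 59.6
side green 365 [296.3973 248.0521] z 0.0125 cen [ 0.4172 -0.0168] rect [421.8 -25.2] [ 50.6 130. ] 3.0
side green 18 [321.2778 253.7222] z 0.0118 cen [ 0.4666 -0.0765] rect [468.8 -75.8] [35.3  5.3] 6.3
side high 19 [113.5789  30.4737] [0.3477 2.2137 0.13  ] 0.13331663132822705
side high 386 [211.2746  64.7047] [0.6387 1.3024 0.13  ] 0.1322896362729492
side high 67 [177.5373  83.5821] [0.4263 1.1478 0.13  ] 0.1327649766008652
side high 20 [170.55  93.85] [0.3669 1.0463 0.13  ] 0.12822104969718312
side high 92 [284.4565 157.837 ] [0.5365 0.2864 0.13  ] 0.1264795455147879
side high 99 [239.6667 170.9293] [0.3789 0.2877 0.13  ] 0.12702718861411647
```

View pics/top2.png

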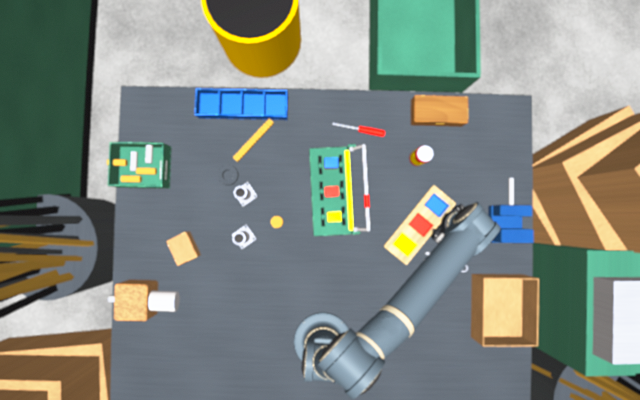

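View pics/side2.png

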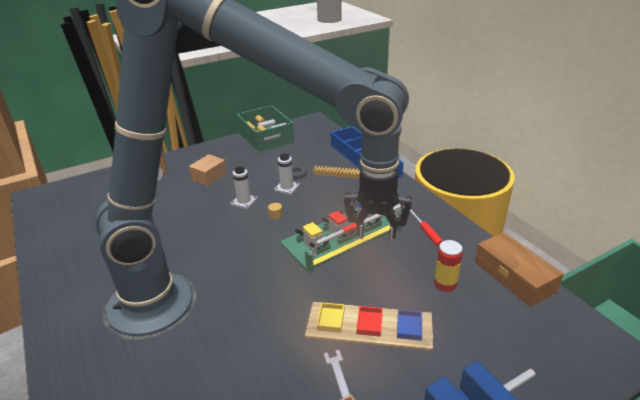

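The keeper is open, with its grip at (366,200). All three blocks can be seen: blue (331,162), red (331,191) and yellow (334,216). Only two motors are on the bench, at (240,192) and (239,237). The objects at (135,300) are a box and a paper roll, so scenery.

```bash
sed -i 's/O=np.array(.*)$/O=np.array([.561,-.0245,0])/' m.py; cat > blk.py <<'E'
from m import *
TX=np.array([np.cos(-.674),np.sin(-.674),0])
TRAY=dict(yellow=[.3669,-.3012],red=[.4414,-.3606],blue=[.516,-.420])
def block(c,b):
    H=.24; p=np.array([*b,.049]); t=np.array([*TRAY[c],.05])
    up=lambda v:np.array([v[0],v[1],H])
    o,_=best(up(p),-Z,CY); robot.goto(up(p),o); robot.grip(.75,60)
    hit=robot.move_straight(p,vel=.2,contact_N=12); robot.grip(0,60); s=st()
    if hit or s["opening"]<.2: print("?? hit",hit); return
    robot.move_straight(up(p),vel=.25)
    o,_=best(up(t),-Z,TX); robot.goto(up(t),o)
    robot.move_straight(t+[0,0,.008],vel=.2)
    print("touch",robot.move_straight(t-[0,0,.006],vel=.04,contact_N=6)); st()
    robot.grip(.62); robot.move_straight(up(t),vel=.3); st()
E
python3 - <<'E'
from blk import *
block("yellow",[.464,-.0352])
f=snap("top"); g=cmask(f,"yellow")
for a,ct,m in comps(g):
    P=cast(f,np.argwhere(m)[:,::-1],.077); 
    if P[:,1].max()<-.1: print(a,ct,P.mean(0))
block("red",[.556,-.0224]); block("blue",[.6612,-.0197])
E
```

```text
t 13.6 tcp [ 0.4652 -0.0351  0.0501] F [0.1 0.6 7.1] open 0.417 gf 60
touch True
t 16.9 tcp [ 0.3683 -0.302   0.0508] F [-0.  -0.2  2.3] open 0.418 gf 61
t 18.0 tcp [ 0.3663 -0.3003  0.2388] F [-0.2  0.4  0.2] open 0.623 gf 0
53 [414.0754717  159.05660377] [ 0.6792619  -0.32165323  0.077     ]
293 [404.83276451 244.37883959] [ 0.36970701 -0.2911882   0.077     ]
t 21.1 tcp [ 0.5568 -0.0224  0.0502] F [-0.3  0.5  6.4] open 0.412 gf 59
touch True
t 24.7 tcp [ 0.4428 -0.3619  0.051 ] F [-0.   1.7  5. ] open 0.416 gf 60
t 25.8 tcp [ 0.4409 -0.3595  0.2386] F [ 0.   0.6 -0.7] open 0.620 gf 0
t 29.0 tcp [ 0.662  -0.0198  0.0504] F [-1.8 -0.4  6.5] open 0.413 gf 61
touch True
t 32.9 tcp [ 0.5171 -0.4211  0.0511] F [0.7 0.7 1.8] open 0.417 gf 60
t 34.0 tcp [ 0.5156 -0.4189  0.2383] F [-0.2 -0.1 -1.3] open 0.620 gf 0
```

```bash
cat > mot.py <<'E'
from m import *
G=.058; A=np.radians(28)   # grasp height above flange face, tool slope
def motors(f):
    W=cloud(f); b=((W[...,2]>.118)&(W[...,2]<.15)&(W[...,1]>.1)&(W[...,1]<.5)&(W[...,0]>.25)&(W[...,0]<.75)).astype(np.uint8)
    return [(a,cast(f,np.argwhere(m)[:,::-1],.125).mean(0)[:2]) for a,ct,m in comps(b,30)]
def stand(psi,a=A):
    u=np.array([np.cos(psi),np.sin(psi),0]); return np.cos(a)*u-np.sin(a)*Z, np.cross(Z,u)
def laid(a=A): return np.sin(a)*CX-np.cos(a)*Z
def tcp(p,d): return p+.008*d
E
python3 - <<'E'
from mot import *
f=snap("top"); Ms=motors(f); print(Ms)
k=dict(q=None)
def ik(p,tz,ty): 
    q=robot.inverse_kinematics(p,ori(tz,ty)); return None if q is None else np.asarray(q)
for _,M in Ms:
  for a in(15,28):
    a=np.radians(a)
    for psi in np.radians(np.arange(-90,181,15)):
      d,c=stand(psi,a); g=np.array([*M,G])
      for s in(1,-1):
        qs=[ik(tcp(g+o,d),d,s*c) for o in(-.09*d,0*d,.12*Z)]
        if any(q is None for q in qs): continue
        r=[]
        for y in(-.095,0,.095):
            L=[ik(tcp(C(.007,y,.062+h),laid(a)),laid(a),s2*CY) for h in(.1,0) for s2 in(s,)]
            r.append(99 if any(q is None for q in L) else round(float(np.abs(L[0]-qs[2]).max()),2))
        print(M.round(3),"a %.0f psi %.0f s %d"%(np.degrees(a),np.degrees(psi),s),r,qs[1].round(2))
E
```

```text
[(np.int32(116), array([0.54307544, 0.29835903])), (np.int32(133), array([0.38688962, 0.29829441]))]
[0.543 0.298] a 15 psi -90 s 1 [0.91, 0.9, 0.92] [-1.34  1.32  0.89  1.39  0.13  1.56 -0.6 ]
[0.543 0.298] a 15 psi -90 s -1 [1.48, 1.41, 1.34] [-0.73  1.11 -0.24  1.34  0.83  1.95  1.91]
[0.543 0.298] a 15 psi -75 s 1 [0.76, 0.86, 0.87] [-1.5   1.35  1.02  1.56  0.12  1.28 -0.49]
[0.543 0.298] a 15 psi -75 s -1 [1.42, 1.36, 1.28] [-0.78  1.05 -0.24  1.51  0.99  1.82  1.94]
[0.543 0.298] a 15 psi -60 s 1 [0.74, 0.78, 0.91] [-1.66  1.43  1.14  1.73  0.06  0.97 -0.36]
[0.543 0.298] a 15 psi -60 s -1 [1.47, 1.4, 1.33] [-0.96  0.98 -0.05  1.69  1.07  1.57  1.98]
[0.543 0.298] a 15 psi -45 s 1 [0.83, 0.92, 1.05] [-1.8   1.52  1.25  1.91 -0.08  0.64 -0.19]
[0.543 0.298] a 15 psi -45 s -1 [1.77, 1.71, 1.63] [-1.27  0.96  0.33  1.88  1.1   1.18  1.99]
[0.543 0.298] a 15 psi -30 s 1 [1.04, 1.17, 1.23] [-1.88  1.59  1.28  2.08 -0.26  0.29  0.03]
[0.543 0.298] a 15 psi -30 s -1 [2.34, 2.27, 2.2] [-1.71  1.21  0.92  2.08  1.02  0.53  2.02]
[0.543 0.298] a 15 psi -15 s 1 [1.86, 1.99, 2.05] [-1.58 
[... 7894 characters left out ...]
39  0.81  0.14  1.95 -0.99  1.37 -1.87]
[0.387 0.298] a 28 psi 135 s -1 [1.86, 1.93, 1.99] [-0.39  0.81  0.14  1.95 -0.99  1.37  1.27]
[0.387 0.298] a 28 psi 150 s 1 [1.67, 1.8, 1.84] [-0.71  0.92  0.52  1.84 -0.97  1.67 -1.69]
[0.387 0.298] a 28 psi 150 s -1 [1.69, 1.76, 1.82] [-0.52  0.86  0.25  1.83 -0.86  1.53  1.33]
[0.387 0.298] a 28 psi 165 s 1 [1.66, 1.79, 1.83] [-0.99  1.13  0.91  1.75 -0.96  1.97 -1.4 ]
[0.387 0.298] a 28 psi 165 s -1 [1.52, 1.59, 1.65] [-0.54  0.89  0.18  1.72 -0.67  1.59  1.34]
[0.387 0.298] a 28 psi 180 s 1 [1.64, 1.77, 1.81] [-0.94  1.06  0.72  1.65 -0.74  1.87 -1.42]
[0.387 0.298] a 28 psi 180 s -1 [1.35, 1.42, 1.48] [-0.58  0.92  0.13  1.63 -0.49  1.66  1.37]
```

```bash
python3 - <<'E'
from mot import *
Ms=[np.array([.543,.2984]),np.array([.3869,.2983])]
def ik(p,tz,ty): 
    q=robot.inverse_kinematics(p,ori(tz,ty)); return None if q is None else np.asarray(q)
Ls={(s,y):[ik(tcp(C(.007,y,.062+h),laid()),laid(),s*CY) for h in(.12,0)] for s in(1,-1) for y in(-.095,0,.095)}
for k,v in Ls.items(): print(k,v[0].round(2),v[1].round(2))
for M in Ms:
  out=[]
  for psi in np.radians(np.arange(-180,180,15)):
      d,c=stand(psi); g=np.array([*M,G])
      for s in(1,-1):
        qs=[ik(tcp(g+o,d),d,s*c) for o in(-.09*d,0*d,.12*Z)]
        if any(q is None for q in qs): continue
        r=[round(float(np.abs(Ls[-s,y][0]-qs[2]).max()),2) for y in(-.095,0,.095)]
        out.append((r[1],np.degrees(psi).round(),s,r,qs[1].round(2)))
  for o in sorted(out,key=lambda k:k[0])[:9]: print(M,*o[1:])
E
```

```text
(1, -0.095) [-1.19  0.48  1.16  2.16  0.07  0.78 -0.05] [-1.06  0.75  1.04  2.23 -0.29  0.53  0.18]
(1, 0) [-1.03  0.64  1.11  1.95 -0.1   0.85  0.12] [-0.95  0.83  1.    2.02 -0.31  0.64  0.19]
(1, 0.095) [-0.89  0.76  1.03  1.72 -0.18  0.94  0.16] [-0.84  0.92  0.95  1.78 -0.31  0.76  0.19]
(-1, -0.095) [ 0.37  0.37 -0.81  2.08  0.81  1.15  2.32] [ 0.2   0.55 -0.62  2.17  1.    0.98  2.06]
(-1, 0) [ 0.35  0.53 -0.81  1.88  0.88  1.26  2.34] [-1.06  1.06  1.28  2.02 -0.75  0.78 -2.55]
(-1, 0.095) [ 0.4   0.75 -0.99  1.64  1.05  1.47  2.34] [ 0.3   0.84 -0.81  1.71  1.11  1.29  2.23]
[0.543  0.2984] 135.0 -1 [1.1, 0.93, 0.88] [-0.4   0.96  0.29  1.56 -1.    1.62  1.15]
[0.543  0.2984] 150.0 -1 [1.16, 1.03, 0.94] [-0.42  1.01  0.25  1.42 -0.83  1.73  1.18]
[0.543  0.2984] 165.0 -1 [1.22, 1.13, 1.03] [-0.45  1.06  0.2   1.29 -0.64  1.84  1.24]
[0.543  0.2984] 120.0 -1 [1.21, 1.16, 1.08] [-0.15  0.88 -0.05  1.7  -1.    1.3   1.02]
[0.543  0.2984] 105.0 -1 [1.59, 1.54, 1.46] [ 0.15  0.87 -0.43  1.85 -1.01  0.93  0.93]
[0.543  0.2984] -90.0 -1 [2.01, 1.84, 1.79] [-0.6   1.04 -0.43  1.41  
[... 374 characters left out ...]
869 0.2983] 150.0 -1 [1.27, 1.1, 1.05] [-0.52  0.86  0.25  1.83 -0.86  1.53  1.33]
[0.3869 0.2983] 165.0 -1 [1.31, 1.14, 1.09] [-0.54  0.89  0.18  1.72 -0.67  1.59  1.34]
[0.3869 0.2983] -180.0 -1 [1.38, 1.21, 1.16] [-0.58  0.92  0.13  1.63 -0.49  1.66  1.37]
[0.3869 0.2983] -165.0 -1 [1.47, 1.3, 1.25] [-0.64  0.94  0.09  1.56 -0.32  1.71  1.44]
[0.3869 0.2983] 120.0 -1 [1.4, 1.35, 1.27] [ 0.1   0.81 -0.43  2.07 -0.94  0.95  1.08]
[0.3869 0.2983] -150.0 -1 [1.58, 1.41, 1.36] [-0.71  0.95  0.06  1.53 -0.16  1.74  1.52]
[0.3869 0.2983] -120.0 -1 [1.65, 1.48, 1.43] [-0.7   0.95 -0.24  1.55  0.28  1.76  1.55]
[0.3869 0.2983] -135.0 -1 [1.7, 1.53, 1.48] [-0.78  0.95  0.04  1.53  0.01  1.75  1.61]
```

```bash
python3 - <<'E'
from mot import *
np.set_printoptions(precision=4,suppress=True)
f=snap("top"); W=cloud(f); g=snap("side")
a=cv2.resize(f["image"][130:250,280:400],None,fx=4,fy=4,interpolation=cv2.INTER_CUBIC)
b=cv2.resize(g["image"][180:340,280:460],(540,480),interpolation=cv2.INTER_CUBIC)
cv2.imwrite("pics/c3.png",cv2.resize(np.hstack([a,b]),(800,376))[:,:,::-1])
D=W-O; X=D@CX; Y=D@CY
m=(abs(X)<.06)&(abs(Y)<.15)&(W[...,2]>.035)&(W[...,2]<.08)
for x in(-.038,.038):
    for y in(-.095,0,.095):
        k=m&(abs(X-x)<.02)&(abs(Y-y)<.045); print(x,y,k.sum(),"x",X[k].mean(),"ymid",(np.percentile(Y[k],3)+np.percentile(Y[k],97))/2,"w",np.ptp(Y[k]),"z",np.percentile(W[k][:,2],[50,95]))
for c in("yellow","red","blue"):
    for q,F in(("top",f),("side",g)):
        V=cloud(F)
        for ar,ct,k in comps(cmask(F,c)*((V[...,2]>.068)&(V[...,2]<.09)&(V[...,1]<-.15)).astype(np.uint8)): print(c,q,ar,ct,cast(F,np.argwhere(k)[:,::-1],.077).mean(0))
E
```

```text
-0.038 -0.095 54 x -0.038284535629873724 ymid -0.09600073635340614 w 0.06613131320337434 z [0.0498 0.0606]
-0.038 0 59 x -0.0378426351774099 ymid -0.0010647922829664404 w 0.06619714106927804 z [0.0494 0.0591]
-0.038 0.095 61 x -0.03786463491258208 ymid 0.0943862338673248 w 0.06682475516765377 z [0.0502 0.0607]
0.038 -0.095 58 x 0.0377582037563983 ymid -0.09635398187057664 w 0.06614791071627206 z [0.0499 0.0605]
0.038 0 63 x 0.03805500919393666 ymid -0.001233576102513425 w 0.06673404371394924 z [0.0489 0.0609]
0.038 0.095 53 x 0.037751366117052466 ymid 0.09432827083738439 w 0.06709177933483484 z [0.0505 0.0623]
yellow top 19 [415.2632 158.7368] [ 0.6805 -0.326   0.077 ]
yellow side 124 [447.3629 268.5565] [ 0.675  -0.3616  0.077 ]
yellow side 250 [330.96  300.448] [ 0.3675 -0.3021  0.077 ]
red top 36 [420.9167 220.2778] [ 0.4575 -0.3486  0.077 ]
red side 258 [370.9302 305.2248] [ 0.4396 -0.3641  0.077 ]
blue top 121 [440.0579 203.8843] [ 0.5181 -0.4181  0.077 ]
blue top 32 [495.8438 234.1562] [ 0.4119 -0.6251  0.077 ]
blue side 15 [417.1333 304.0667] [ 0.5335 -0.4175  0.077 ]
blue side 65 [476.6462 395.4154] [ 0.4812 -0.6651  0.077 ]
```

View pics/c3.png

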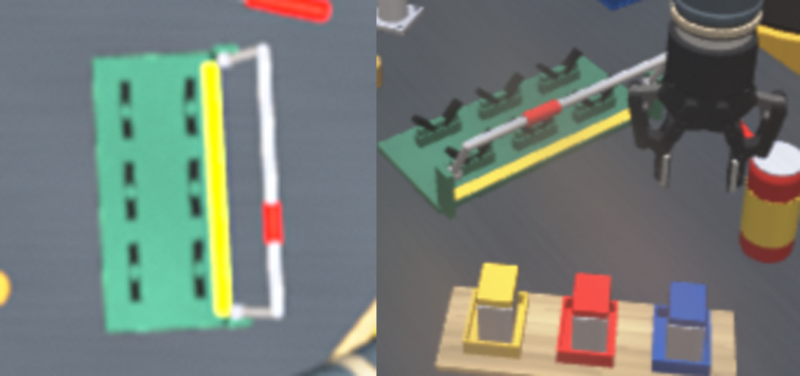

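The cradle is empty and its pose is now good to about 1 mm. All three blocks stand in their own trays, and the keeper is open. Next is the first motor.

```bash
sed -i 's/O=np.array(.*)$/O=np.array([.560,-.0246,0])/' m.py; cat >> mot.py <<'E'
def fetch(M,psi):
    d,c=stand(psi); g=np.array([*M,G]); o=ori(d,-c)
    robot.goto(tcp(g-.1*d+.12*Z,d),o); robot.grip(1.0,80)
    robot.move_straight(tcp(g-.1*d,d),vel=.25)
    print("hit",robot.move_straight(tcp(g,d),vel=.12,contact_N=12)); s=st()
    robot.grip(0,80); s=st()
    robot.move_straight(s["tcp_pos"]+.13*Z,vel=.2); return st()
def lay(y):
    L=laid(); n=C(.007,y,.062)
    robot.goto(tcp(n+.12*Z,L),ori(L,CY)); st()
E
python3 - <<'E'
from mot import *
Ms=motors(snap("top")); print(Ms); M=max(Ms,key=lambda k:k[1][0])[1]
s=fetch(M,np.radians(135))
if s["opening"]>.45:
    lay(.095); snap("side","s4")
E
```

```text
[(np.int32(122), array([0.54166827, 0.29788633])), (np.int32(129), array([0.38666026, 0.29852666]))]
hit False
t 38.6 tcp [0.5376 0.3022 0.0545] F [-0.  -0.2  0.8] open 0.998 gf 0
t 39.0 tcp [0.538  0.3031 0.0551] F [3.7 1.1 3.5] open 0.519 gf 81
t 39.8 tcp [0.537  0.3028 0.1831] F [-0.4 -0.  -6.1] open 0.520 gf 82
t 41.1 tcp [ 0.6545 -0.0271  0.1732] F [-0.5  0.3 -6.4] open 0.516 gf 82
```

View pics/s4.png

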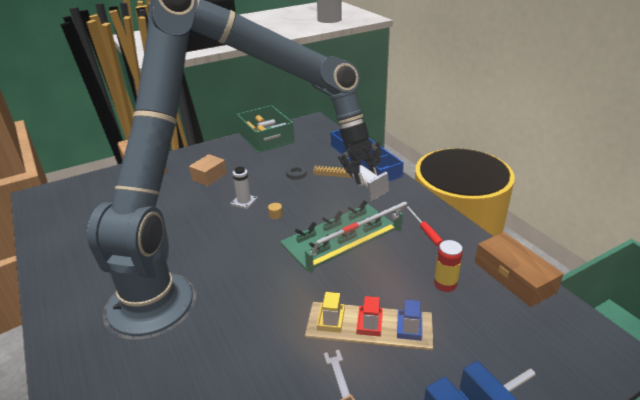

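The motor is held level, with its flange at (373,180) toward the striped end. I'll lower it gently.

```bash
cat >> mot.py <<'E'
def lower(y):
    L=laid(); n=C(.007,y,.062)
    robot.move_straight(tcp(n+.02*Z,L),vel=.12)
    print("touch",robot.move_straight(tcp(n-.006*Z,L),vel=.025,contact_N=5)); s=st()
    robot.grip(.8); robot.sleep(.3); p=robot.sense()["tcp_pos"]
    robot.move_straight(p-.12*L,vel=.2); st()
E
python3 - <<'E'
from mot import *
lower(.095)
p=C(-.16,0,.30); o,_=best(p,-Z,CY); robot.goto(p,o)
f=snap("top"); print(motors(f)); W=cloud(f); D=W-O; X,Y=D@CX,D@CY
k=(abs(Y-.095)<.03)&(X>-.05)&(X<.05)&(W[...,2]>.075); print("barrel n",k.sum(),"y",Y[k].mean(),"ztop",np.percentile(W[k][:,2],[80,97]))
for x in np.arange(-.05,.06,.02):
    j=k&(abs(X-x)<.01); print(round(x,3),Y[j].mean().round(4),np.percentile(W[j][:,2],90).round(4))
j=(abs(Y-.095)<.05)&(X>.03)&(X<.09)&(W[...,2]>.088); print("flange x",np.percentile(X[j],[2,50,98]) if j.any() else 0)
a=cv2.resize(f["image"][130:250,280:400],None,fx=4,fy=4,interpolation=cv2.INTER_CUBIC); cv2.imwrite("pics/c5.png",a[:,:,::-1])
E
```

```text
touch True
t 42.8 tcp [ 0.6564 -0.0285  0.0592] F [ 3.2 -0.7  0.1] open 0.516 gf 83
t 44.2 tcp [0.6493 0.0282 0.1628] F [ 0.5 -0.2 -0.2] open 0.800 gf 0
[(np.int32(130), array([0.38687812, 0.29852501]))]
barrel n 284 y 0.09440573981472518 ztop [0.08698938 0.09040838]
-0.05 0.0938 0.0885
-0.03 0.0942 0.0886
-0.01 0.0949 0.0876
0.01 0.0931 0.0892
0.03 0.0962 0.0871
0.05 0.0935 0.0887
flange x [0.03466861 0.06125339 0.0675843 ]
```

View pics/c5.png

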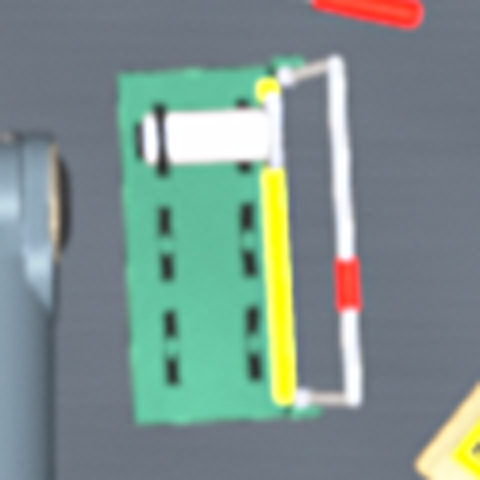

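The first motor lies level in nest 3 (the far one) with its flange over the stripe. The second motor goes into nest 1.

```bash
python3 - <<'E'
from mot import *
Ms=motors(snap("top")); print(Ms); M=Ms[0][1]
p=robot.sense()["tcp_pos"]
s=fetch(M,np.radians(130))
if s["opening"]>.45:
    lay(-.095); snap("side","s6")
E
```

```text
[(np.int32(123), array([0.38692754, 0.29806925]))]
hit False
t 48.1 tcp [0.3831 0.3032 0.0545] F [-0.   0.8  1.1] open 1.009 gf 0
t 48.6 tcp [0.383  0.3034 0.0545] F [ 1.6 -0.3  3.5] open 0.517 gf 81
t 49.4 tcp [0.3823 0.3029 0.1829] F [ 1.  0. -7.] open 0.516 gf 82
t 50.8 tcp [ 0.465  -0.0417  0.174 ] F [ 0.1 -0.6 -7.1] open 0.512 gf 82
```

View pics/s6.png

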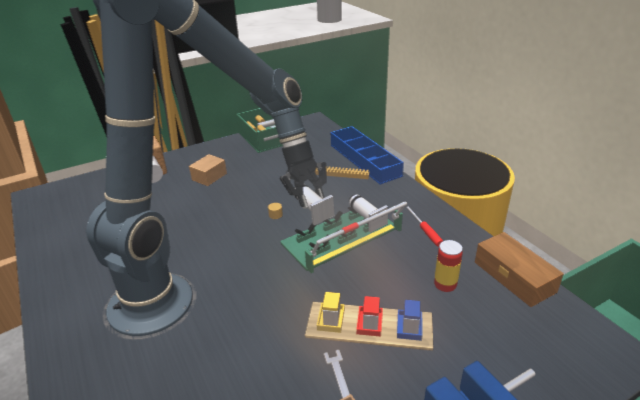

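The second motor is held level over nest 1, flange at (325,208) facing the stripe. I'll lower it and check.

```bash
python3 - <<'E'
from mot import *
lower(-.095)
p=C(-.2,0,.30); o,_=best(p,-Z,CY); robot.goto(p,o)
f=snap("top"); W=cloud(f); D=W-O; X,Y=D@CX,D@CY
for n in(-.095,.095):
  for x in(-.04,0,.04):
    j=(abs(Y-n)<.03)&(abs(X-x)<.015)&(W[...,2]>.075)&(W[...,2]<.1); print(n,x,j.sum(),Y[j].mean().round(4),np.percentile(W[j][:,2],90).round(4))
  j=(abs(Y-n)<.05)&(X>.03)&(X<.09)&(W[...,2]>.088); print("flange x",np.percentile(X[j],[50,98]))
j=cmask(f,"red").astype(bool)&(W[...,2]>.09)&(X<.2)&(X>-.1); P=np.array([X[j].mean(),Y[j].mean(),np.median(W[j][:,2])-.009]); print("grip",P,"q",np.arctan2(P[2]-.06,P[0]-.08)-np.pi/3)
a=cv2.resize(f["image"][130:250,280:400],None,fx=4,fy=4,interpolation=cv2.INTER_CUBIC); cv2.imwrite("pics/c7.png",a[:,:,::-1])
E
```

```text
touch True
t 52.4 tcp [ 0.4669 -0.0419  0.0617] F [ 2.9 -3.  -1.6] open 0.514 gf 82
t 53.9 tcp [0.4605 0.0139 0.1666] F [ 0.1 -0.4 -0.3] open 0.798 gf 0
-0.095 -0.04 85 -0.0945 0.0882
-0.095 0 90 -0.0936 0.0887
-0.095 0.04 83 -0.0944 0.0884
flange x [0.06135808 0.06742414]
0.095 -0.04 81 0.0956 0.0899
0.095 0 82 0.0948 0.0893
0.095 0.04 88 0.0947 0.0891
flange x [0.06114692 0.06745529]
grip [ 0.10610211 -0.04807137  0.12586716] q 0.14629983478303688
```

View pics/c7.png

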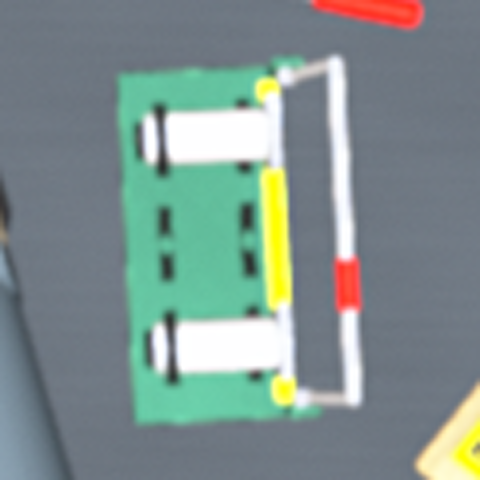

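Both motors lie level in nests 3 and 1, and the keeper's grip is at (347,285) in the crop. I'll swing the keeper shut.

```bash
python3 - <<'E'
from m import *
q0=.12; g=grip_pt(q0)
o,q=best(g+[0,0,.12],-Z,CX); robot.goto(g+[0,0,.12],o); robot.grip(.65,25)
robot.move_straight(g-[0,0,.008],vel=.12,contact_N=10); st()
robot.grip(0,25); st()
for q in np.linspace(q0,1.5,13)[1:]: robot.move_straight(grip_pt(q)-[0,0,.008],vel=.12)
st(); print("stop",robot.move_straight(grip_pt(1.571)-[0,0,.018],vel=.04,contact_N=12)); s=st()
robot.grip(.5); robot.move_straight(s["tcp_pos"]+[0,0,.15],vel=.2); st()
p=C(-.22,0,.30); o,_=best(p,-Z,CY); robot.goto(p,o)
f=snap("top"); W=cloud(f); D=W-O; X,Y=D@CX,D@CY
j=cmask(f,"red").astype(bool)&(W[...,2]>.09)&(X<.2)&(X>-.1); P=np.array([X[j].mean(),Y[j].mean(),np.median(W[j][:,2])-.009]); print("grip",P,"q",np.arctan2(P[2]-.06,P[0]-.08)-np.pi/3)
snap("side","s8")
for n in(-.095,.095):
  for x in(-.04,0,.04):
    k=(abs(Y-n)<.03)&(abs(X-x)<.012)&(W[...,2]>.075)&(W[...,2]<.1); print(n,x,Y[k].mean().round(4),np.percentile(W[k][:,2],90).round(4))
E
```

```text
t 57.5 tcp [ 0.521  -0.1374  0.1217] F [ 0.1 -0.3  0.8] open 0.649 gf 0
t 57.9 tcp [ 0.5213 -0.1397  0.1222] F [-1.1 -5.3  4.9] open 0.199 gf 26
t 60.9 tcp [ 0.5145 -0.0451  0.0936] F [ 4.6 -1.8 -2.6] open 0.195 gf 29
stop True
t 61.1 tcp [ 0.5144 -0.0442  0.0918] F [ 0.8  1.7 -1.5] open 0.200 gf 30
t 62.4 tcp [ 0.5136 -0.044   0.2408] F [0.4 0.  0.1] open 0.499 gf 0
grip [ 0.01016247 -0.04872568  0.10437099] q 1.528390570341214
-0.095 -0.04 -0.094 0.0896
-0.095 0 -0.0935 0.0882
-0.095 0.04 -0.0945 0.0871
0.095 -0.04 0.096 0.089
0.095 0 0.0934 0.0883
0.095 0.04 0.0943 0.0889
```

View pics/s8.png

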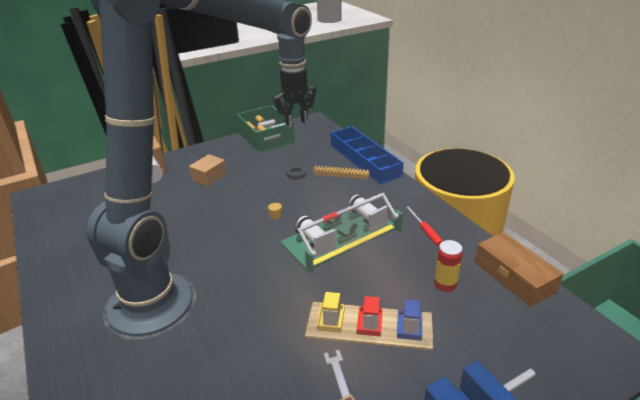

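The bar is down, with its grip at (330,216). I'll press it lightly from above to confirm it is at its stop.

```bash
python3 - <<'E'
from m import *
g=grip_pt(1.56); o,_=best(g+[0,0,.13],-Z,CY); robot.goto(g+[0,0,.13],o); robot.grip(0,25)
robot.move_straight(g+[0,0,.035],vel=.15)
print(robot.move_straight(g-[0,0,.004],vel=.025,contact_N=18)); s=st(); print("bar centre z",s["tcp_pos"][2]-.011-.009)
robot.move_straight(s["tcp_pos"]+[0,0,.15],vel=.2)
p=C(-.22,0,.30); o,_=best(p,-Z,CY); robot.goto(p,o)
for n in("top","side"):
    f=snap(n); W=cloud(f); D=W-O; X,Y=D@CX,D@CY
    j=cmask(f,"red").astype(bool)&(W[...,2]>.09)&(X<.2)&(X>-.1)&(abs(Y)<.1); print(n,X[j].mean(),np.median(W[j][:,2]))
E
```

```text
True
t 66.6 tcp [ 0.5143 -0.0417  0.1174] F [-1.8  0.3  7.3] open 0.004 gf 4
bar centre z 0.09735013674525336
top 0.00968695912134315 0.10595313433112669
side 0.016438492584782766 0.10585916190970691
```

The bar's centre now reads 97.4 mm, which is its fully-down height of 97.5 mm.

```bash
python3 -c "
from plant import robot
robot.sleep(.3); print(robot.close_job())"
```

```text
the job is handed in; nothing more can be done
None
```

The job is handed in at about 67 s: all three blocks stand in their own colour trays, both motors present (two, not three) lie level in nests 1 and 3 with flanges at the striped end, and the keeper bar is pressed fully down; no verdict was returned.

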